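Slide the loaded drinks tray home into the corner of the bar

ROBOT

A 6-joint arm with a two-finger parallel gripper is mounted at the origin on the work surface. World frame = base frame: x ahead of the robot, y to its left, z up, the work surface at z = 0. Lengths are in mm, angles in degrees, forces in N, time in s.
With the tool pointing down it reaches from about 350 to 850 mm from the base axis. Payload 8.1 kg.
Tool frame: the origin (TCP) lies where the fingers leave the gripper's body, on its centre line; the fingertips stand 73 mm ahead of it and the grasp point (between the pads) lies 54 mm ahead of it; z points along the fingers, y is the line along which they close (so a half turn about z gives the same grasp; the last joint's range is limited). The gripper opens to 85 mm and grips with 20 to 120 N. Pads are 22 mm wide; open, the fingers measure 114 mm over their backs; the gripper's body (76 mm by 85 mm) begins 54 mm behind the grasp point. The pads swing forward as they close: fully open they stand 13 mm farther back than shut.
Start: joints at [65.409, 7.471, 85.268, -0, 87.261, -4.893], TCP at [202.219, 564.901, 303.892] pointing down, gripper open.
Joint ranges: [-169.43, 169.43], [-51.17, 129.36], [1.28, 143.12], [-76.62, 256.62], [0, 156.53], [-152.29, 152.29]. Speed limits (degrees/s): [136.94, 136.94, 159.86, 180, 180, 180].

INTERFACE

Orientations are given as [roll, pitch, yaw] about the fixed x, y, z axes, in that order (R = Rz(yaw) Ry(pitch) Rx(roll)).
In Python, from bench import sense, optics, r gives the robot as it stands.
- The arm moves only by the tool servo_tool, never from a script. Its argument "plan" is a list that holds one entry, the list of rows, each a list of 5 numbers: the shift along the world's x, y, z in m, then the turn about the world's z in degrees, then the finger opening in m, from 0 to 0.0854. A call has 1 to 10 rows; each row shifts and turns the commanded pose from where the row before left it; what a row does not reach is not made up. A row lasts 1/10 s, in which the tool goes at most 50 mm and 8.59 degrees, less where a joint would pass 70% of its speed; a pose out of reach is approached as far as the arm can. A call is refused whole if a number of a shift passes 0.05 or a number of a turn 8.59, either way. A call with a gripper value outside its range is refused whole. The fingers move at their own pace and stop on an object; "force" is the grip in N (left out, the last holds). Time passes only in rows, so rows that do not move let the fingers close. It gives the time, the measured TCP pose, the force, the opening and the grip force at its end, in the units of the state.
- sense(): the state, without advancing time (a new reading comes with each control period).
- optics.snapshot(name): name is "scene" or "top" or "wrist"; returns a dict with "frame" (480x640x3 uint8, blue, green, red), "fx", "fy", "cx", "cy" (pixels), "cam_to_world" (4x4, takes a point from camera to world coordinates). Camera axes: x right, y down, z forward; pixel columns grow to the right and rows downward; lengths in mm; the calibration is good to about 2 mm. A picture is of the moment at which its call begins. There is no depth.
- r.hand_in(): hands the job in; it is judged then, once.
The state is a dict: "time": time; "joint_pos": joint angles; "qd": joint speeds; "joint_efforts": joint torques, N m; "tool_pos": TCP position; "tcp_rot": TCP orientation; "ft_force": force on the tool from outside, world axes, zero at the start; "wrist_torque": the same for the moment, N m; "finger_gap": finger opening in mm; "grip_force": force on a finger pad.
Only numpy, scipy, OpenCV 4.12 (cv2) and the standard library are available. Lean on these libraries where they do the work, as an engineer would, in place of code of your own. Each camera call takes 0.05 s, during which the arm holds its last target. There are 200 camera calls.

TASK

The drinks tray has been left askew in the middle of the bar counter. With the decanter and both tumblers still standing on it, push the tray from outside with your fingers along the counter into the corner of the raised ledge, until its long back side lies flush against the ledge at the back and its right end lies flush against the ledge at the right. Do not lift the tray, reach into it or grip its rim, do not touch the glassware, let nothing fall over, leave the other things on the counter where they stand, and finish with the hand clear.

Things in the scene. Friction and masses are not known exactly. Their poses are not given: they have to be found in the camera images.
- tray: Loose dark wooden tray, 340 (y, left-right) x 180 (x), flat underneath. Origin: centre of underside; x to its long back side, away from the robot, y to its left end. Walls and floor 8 thick; long sides 30 high; short ends 30 high plus a hand-slot bar 130 wide, up to 52 high. Outside faces plain, upright. About 1 kg as loaded; slides at 4 to 14 N. Askew by up to 0.26 rad.
- tray_back_left (a point): Outer corner of the tray at its underside, back side and left end.
- tray_back_right (a point): Outer corner of the tray at its underside, back side and right end: the one that goes into the corner.
- tray_front_right (a point): Outer corner of the tray at its underside, front side and right end.
- ledge: Fixed, rigid L-shaped raised ledge, 85 high: pale stone upright faces, flat light wood top, bordering the counter at the back and right. Origin: on the free counter where the tray's origin belongs, 90 before the back face and 170 left of the right-hand face: these faces are its planes x = 0.09 m (1120 long) and y = -0.17 m (800 long). Axes parallel to the robot's.
- decanter: Amber glass decanter with stopper, 76 across, 190 high, loose, about 0.35 kg, on the tray in one of three places (near y = -90, 0, 90 mm on the tray's middle line). Origin: centre of its underside, 8 above the tray's underside. Not to be touched.
- tumbler_a: Clear glass tumbler, 70 across at the rim, 88 high, loose, 0.14 kg, standing upright on the tray in another of the three places. Origin: centre of its underside. Not to be touched.
- tumbler_b: A second tumbler like it, in the remaining place. Not to be touched.
- ice_bucket: Closed steel ice bucket, 142 across, 158 high with its knob, standing on the counter in front of the right-hand ledge, robot's side of the tray. Origin: centre of its underside. Bystander.
- nut_bowl: White ceramic bowl, 136 across, 55 high, to the left of the tray. Origin: centre of its underside. Bystander.
- jigger: Steel hourglass spirit measure, 42 across, 78 high, to the left of the tray. Origin: centre of its underside. Bystander.
- coasters: Stack of four square coasters, 102 x 103 x 30 high, to the left of the tray. Origin: centre of its underside. Bystander.

How it is judged:
By the outcome, as a careful person would: the job done as asked, in the order asked, and still so for the second after the job is handed in, with the robot touching nothing.
It also fails if it takes over 51 s, if anything falls off the work surface, if the arm or the gripper's body presses on something with over 40 N, if the wrist force passes 120 N, or if a joint passes its speed limit or range.

## Working session

There is one attempt and no reset: what is moved stays moved. The work goes in short steps, Python scripts to look and compute and a tool call to move; the robot and the scene stay as the last step left them, time stands still between calls to the robot, and variables do not carry over. Pictures are saved under pics/ and viewed, at most 10 in all, crops included, and the job is handed in when it is done.

Besides the shell and the picture viewer there is one more tool, called after "Call:" by a JSON object that holds its "op" and its "data". servo_tool: Moves the arm, as the interface text tells. Its arguments: {"type":"object","properties":{"plan":{"type":"array"},"force":{"type":"number"}},"required":["plan"]}

```bash
mkdir -p pics; ls
python3 - <<'E'
from bench import sense, optics, r
import cv2
s=sense();print(s)
for n in("top","scene"):
    d=optics.snapshot(n);cv2.imwrite(f"pics/{n}0.png",d["frame"]);print(n,d["fx"],d["cx"],d["cy"],d["cam_to_world"])
E
```

```text
pics
{'time': 0.0, 'joint_pos': array([ 6.54100413e+01,  7.51509182e+00,  8.53311540e+01,  1.08447570e-03,
        8.72613544e+01, -4.89449697e+00]), 'qd': array([ 0.00884747,  0.04067189,  0.04439842, -0.04445807, -0.03469781,
        0.05820403]), 'joint_efforts': array([-1.97176327e-03, -5.69399464e+01, -5.00542116e+01, -4.39092437e-04,
        1.52065273e-02,  4.42348187e-05]), 'tool_pos': array([202.02238186, 564.51382302, 302.82650936]), 'tcp_rot': array([-1.79892885e+02, -1.02597631e-02,  1.60304476e+02]), 'ft_force': array([-0.03843646, -0.09969546, -0.1969188 ]), 'wrist_torque': array([ 0.01917316,  0.0329206 , -0.01244954]), 'grip_force': 0.0, 'finger_gap': 85.42291537739138}
top 621.0474190566777 327.15881284369095 247.9978257602003 [[-1.77339800e-02 -9.80859001e-01  1.93910099e-01  2.46411769e+02]
 [-9.99416838e-01  2.30499943e-02  2.51928916e-02  8.78500603e+01]
 [-2.91803012e-02 -1.93350247e-01 -9.80695769e-01  1.45006649e+03]
 [ 0.00000000e+00  0.00000000e+00  0.00000000e+00  1.00000000e+00]]
scene 497.0850987303676 310.9621842892073 243.86704607319257 [[-4.96243428e-01  6.26019281e-01 -6.01533308e-01  1.23378851e+03]
 [ 8.68156089e-01  3.63312221e-01 -3.38096488e-01  4.92625221e+02]
 [ 6.88948136e-03 -6.90002964e-01 -7.23773752e-01  9.10824850e+02]
 [ 0.00000000e+00  0.00000000e+00  0.00000000e+00  1.00000000e+00]]
```

View pics/top0.png

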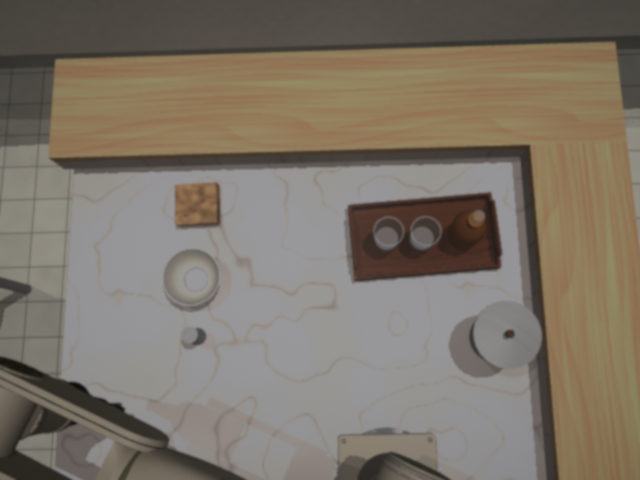

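View pics/scene0.png

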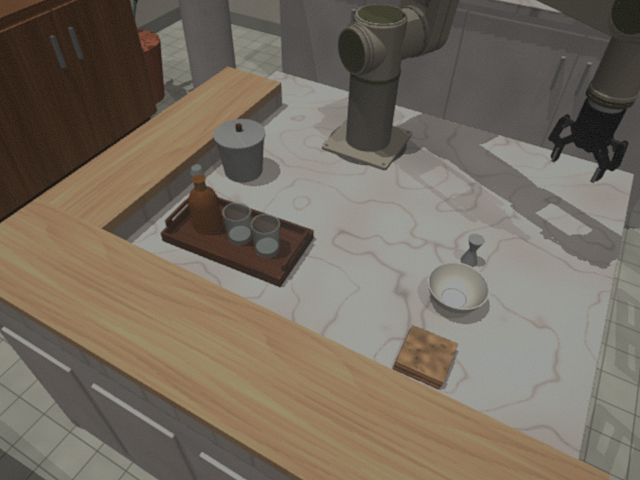

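The top view shows the tray with corners near (348,206), (491,194), (500,268) and (354,280). The ledge's inner top corner is at (528,146), and the bucket is at (507,335). The decanter is at the right end of the tray, with the tumblers in the middle and at the left.

```bash
cat > h.py <<'E'
from bench import sense, optics, r
import cv2, numpy as np
def cast(d,uv,z):
    uv=np.atleast_2d(np.asarray(uv,float)); T=np.array(d["cam_to_world"])
    ray=np.c_[(uv[:,0]-d["cx"])/d["fx"],(uv[:,1]-d["cy"])/d["fy"],np.ones(len(uv))]@T[:3,:3].T
    return T[:3,3]+ray*((z-T[2,3])/ray[:,2])[:,None]
def fit(P):  # line fit: centroid, direction
    vx,vy,x,y=cv2.fitLine(P[:,:2].astype(np.float32),cv2.DIST_HUBER,0,.5,.01).ravel(); return np.array([x,y]),np.array([vx,vy])
def ledge(d):
    g=d["frame"].astype(int); wood=(g[...,2]>140)&(g[...,2]-g[...,0]>50)
    back=[(u,np.where(wood[60:200,u])[0].max()+60.5) for u in range(250,500,5)]
    right=[(np.where(wood[v,500:600])[0].min()+499.5,v) for v in list(range(190,290,5))]
    return fit(cast(d,back,85)),fit(cast(d,right,85))
def traymask(d):
    hsv=cv2.cvtColor(d["frame"],cv2.COLOR_BGR2HSV); h,s,v=cv2.split(hsv)
    m=(((h<15)|(h>170))&(s>90)&(v<110)).astype(np.uint8)
    m[:, :300]=0; m[:150]=0;m[320:]=0;m[:,540:]=0
    m=cv2.morphologyEx(m,cv2.MORPH_OPEN,np.ones((2,2)))
    c=max(cv2.findContours(m,cv2.RETR_EXTERNAL,cv2.CHAIN_APPROX_NONE)[0],key=cv2.contourArea)
    return m,c
def tray(d):
    m,c=traymask(d); P=c[:,0,:].astype(np.float32)
    u0,u1=P[:,0].min(),P[:,0].max(); out={}
    us=range(int(u0+20),int(u1-20),3)
    top=[(u,P[P[:,0]==u,1].min()-.5) for u in us]; bot=[(u,P[P[:,0]==u,1].max()+.5) for u in us]
    B=fit(cast(d,top,30)); F=fit(cast(d,bot,0))   # back: top rim; front: underside
    F30=fit(cast(d,bot,30))
    box=cv2.approxPolyDP(cv2.convexHull(c),6,True)[:,0]
    return B,F,F30,box
E
python3 - <<'E'
from h import *
d=optics.snapshot("top")
for p,v in ledge(d):print("ledge",p,v)
B,F,F30,box=tray(d)
for n,(p,v) in zip(("B","F0","F30"),(B,F,F30)):print(n,p,np.degrees(np.arctan(v[0]/v[1])))
for z in(0,30,52):print(z,np.c_[box,cast(d,box,z)[:,:2].round(1)].tolist())
print("bucket", cast(d,[(507,335)],140),"bowl",cast(d,[(191,278)],50),"jig",cast(d,[(190,337)],78))
print("dec",cast(d,[(470,229)],60),cast(d,[(477,216)],198))
m,c=traymask(d);g=d["frame"].copy();cv2.drawContours(g,[c],-1,(0,255,0),1)
cv2.imwrite("pics/m.png",cv2.resize(g[130:380,320:570],(750,600)if 0 else (600,600),interpolation=0))
E
```

```text
ledge [751.5227     9.155032] [ 8.2202343e-04 -9.9999964e-01]
ledge [ 557.1792 -350.1141] [ 9.9999994e-01 -3.9788580e-04]
B [ 638.02625 -129.75864] -4.41344
F0 [ 465.3213  -102.31488] -3.2696157
F30 [460.7892  -98.33663] -3.2676144
0 [[490.0, 195.0, 653.7, -268.5], [500.0, 267.0, 478.1, -279.9], [356.0, 279.0, 457.1, 58.5], [351.0, 207.0, 632.4, 65.9]]
30 [[490.0, 195.0, 645.3, -261.1], [500.0, 267.0, 473.3, -272.3], [356.0, 279.0, 452.8, 59.1], [351.0, 207.0, 624.5, 66.3]]
52 [[490.0, 195.0, 639.1, -255.7], [500.0, 267.0, 469.8, -266.7], [356.0, 279.0, 449.6, 59.6], [351.0, 207.0, 618.6, 66.6]]
bucket [[ 312.63078466 -248.59823401  140.        ]] bowl [[460.50388816 437.16847446  50.        ]] jig [[324.82254461 429.12498486  78.        ]]
dec [[ 557.76027775 -203.02303804   60.        ]] [[ 553.95283678 -190.18532503  198.        ]]
```

View pics/m.png

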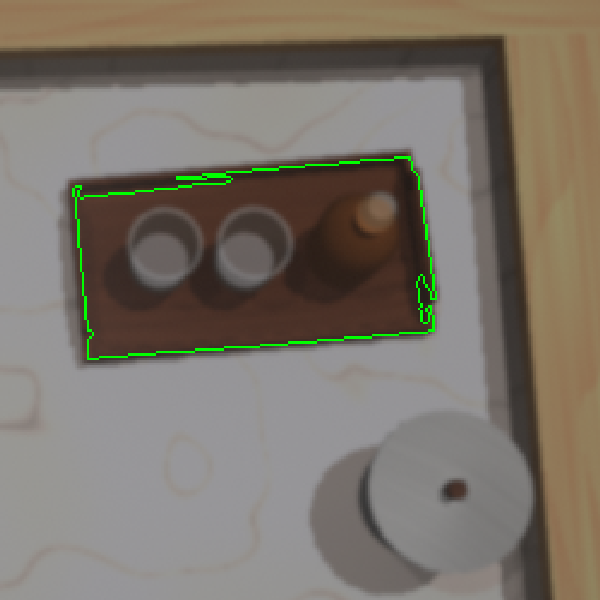

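The mask misses a little of the dark outer rim. Corners read from the crop put the tray centre at about (550,-104) with yaw +3.4°. The ledge faces are at x≈751.5 and y≈-350, so the target is about (661,-180). I'll push the front with two open fingers, taking out the yaw, and then push the left end.

Call:
{"op": "servo_tool", "data": {"plan": [[[0.036,-0.04,0,3.8,0.0854],[0.036,-0.04,0,3.8,0.0854],[0.036,-0.04,0,3.8,0.0854],[0.036,-0.04,0,3.8,0.0854],[0.036,-0.04,0,3.8,0.0854],[0.036,-0.04,0,4,0.0854],[0,-0.04,0,0,0.0854],[0,-0.04,0,0,0.0854],[0,-0.04,0,0,0.0854],[0,-0.04,0,0,0.0854]]]}}

```text
time: 1.15
tool_pos: [402.6, 180.3, 303.6]
tcp_rot: [-180.0, -0.0, -176.7]
ft_force: [0.6, -0.3, -0.1]
finger_gap: 85.3
grip_force: 0.0
```

Call:
{"op": "servo_tool", "data": {"plan": [[[0,-0.04,0,0,0.0854],[0,-0.04,0,0,0.0854],[0,-0.04,0,0,0.0854],[0,-0.04,0,0,0.0854],[0,-0.04,0,0,0.0854],[0,-0.04,0,0,0.0854],[0,-0.04,-0.03,0,0.0854],[0,-0.01,-0.04,0,0.0854],[0,0,-0.03,0,0.0854],[0,0,0,0,0.0854]]]}}

```text
time: 2.15
tool_pos: [399.9, -107.5, 199.2]
tcp_rot: [179.8, -0.5, -176.8]
ft_force: [0.3, 0.2, -0.8]
finger_gap: 85.4
grip_force: 0.0
```

Call:
{"op": "servo_tool", "data": {"plan": [[[0.01,-0.008,-0.03,0,0.0854],[0.01,-0.008,-0.03,0,0.0854],[0,0,-0.03,0,0.0854],[0,0,-0.02,0,0.0854],[0,0,-0.007,0,0.0854],[0,0,0,0,0.0854],[0,0,0,0,0.0854]]]}}

```text
time: 2.85
tool_pos: [424.1, -124.3, 88.7]
tcp_rot: [-179.9, 0.1, -176.7]
ft_force: [0.0, 0.4, -0.1]
finger_gap: 85.5
grip_force: 0.0
```

Run:
```python
from h import *
d=optics.snapshot("scene");a=d["frame"][150:320,130:350]
t=optics.snapshot("top")["frame"][170:340,320:540]
cv2.imwrite("pics/c1.png",np.hstack([cv2.resize(x,None,fx=1.8,fy=2.6) for x in(a,t)]))
print(sense()["tool_pos"])
```

```text
[ 424.18983406 -124.48540334   88.741214  ]
```

View pics/c1.png

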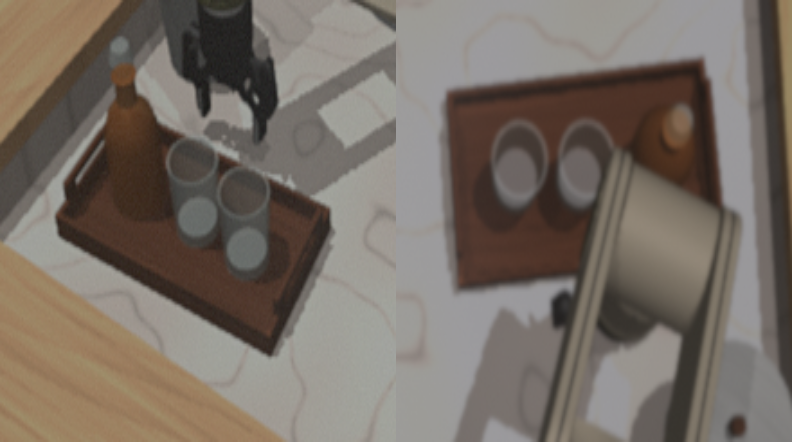

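The fingers stand in front of the tray, a little above the counter. I'll lower them 10 mm and creep forward until they touch.

Call:
{"op": "servo_tool", "data": {"plan": [[[0,0,-0.006,0,0.0854],[0,0,-0.004,0,0.0854],[0.004,0,0,0,0.0854],[0.004,0,0,0,0.0854],[0.004,0,0,0,0.0854],[0.003,0,0,0,0.0854],[0.002,0,0,0,0.0854],[0.002,0,0,0,0.0854],[0.002,0,0,0,0.0854],[0.002,0,0,0,0.0854]]]}}

```text
time: 3.95
tool_pos: [446.0, -124.1, 76.9]
tcp_rot: [180.0, -0.0, -176.7]
ft_force: [-0.2, 0.7, 0.3]
finger_gap: 85.5
grip_force: 0.0
```

Call:
{"op": "servo_tool", "data": {"plan": [[[0.002,0,0,0,0.0854],[0.002,0,0,0,0.0854],[0.002,0,0,0,0.0854],[0.002,0,0,0,0.0854]]]}}

```text
time: 4.35
tool_pos: [454.1, -124.1, 76.9]
tcp_rot: [-180.0, -0.0, -176.7]
ft_force: [-0.5, -1.8, -1.0]
finger_gap: 85.5
grip_force: 0.0
```

Call:
{"op": "servo_tool", "data": {"plan": [[[0.002,0,0,0,0.0854],[0.002,0,0,0,0.0854],[0.002,0,0,0,0.0854],[0.002,0,0,0,0.0854],[0.002,0,0,0,0.0854]]]}}

```text
time: 4.85
tool_pos: [461.6, -123.6, 76.2]
tcp_rot: [179.9, -0.4, -176.7]
ft_force: [-14.5, 0.2, 11.1]
finger_gap: 85.0
grip_force: 7.0
```

In contact at 461. The upward force suggests the tips are running low, so I'll lift slightly and look at the force again.

Call:
{"op": "servo_tool", "data": {"plan": [[[-0.002,0,0.003,0,0.0854],[0.0,0,0.003,0,0.0854],[0.002,0,0,0,0.0854],[0.002,0,0,0,0.0854],[0.002,0,0,0,0.0854],[0.002,0,0,0,0.0854],[0.003,0,0,0,0.0854]]]}}

```text
time: 5.55
tool_pos: [471.2, -124.0, 82.7]
tcp_rot: [180.0, -0.3, -176.7]
ft_force: [-14.2, -0.4, 10.8]
finger_gap: 85.2
grip_force: 6.8
```

Run:
```python
from h import *
d=optics.snapshot("scene");a=d["frame"][150:320,130:350]
t=optics.snapshot("wrist")["frame"]
cv2.imwrite("pics/c2.png",np.hstack([cv2.resize(a,(400,400)),cv2.resize(t,(400,400))]))
s=sense();print(s["tool_pos"],s["ft_force"],s["tcp_rot"],s["wrist_torque"])
```

```text
[ 471.82334489 -123.99165965   82.71140331] [-9.67002878 -0.05347047  7.241797  ] [ 179.96332164   -0.19047142 -176.68063914] [0.19846898 1.48777613 0.26405185]
```

View pics/c2.png

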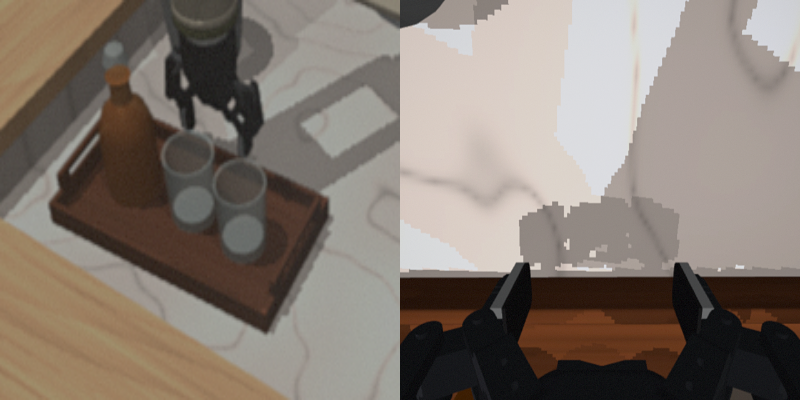

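The fingers are outside the front wall and parallel to it, and the glassware is standing. I'll push on and turn the tray straight as it goes.

Call:
{"op": "servo_tool", "data": {"plan": [[[0.002,0,0,0,0.0854],[0.003,0,0,-0.3,0.0854],[0.004,0,0,-0.5,0.0854],[0.005,0,0,-0.5,0.0854],[0.005,0,0,-0.5,0.0854],[0.005,0,0,-0.5,0.0854],[0.005,0,0,-0.5,0.0854],[0.005,0,0,-0.5,0.0854],[0.004,0,0,0,0.0854],[0.003,0,0,0,0.0854]]]}}

```text
time: 6.65
tool_pos: [512.5, -123.6, 82.6]
tcp_rot: [179.9, -0.2, -180.0]
ft_force: [-11.9, 2.1, 9.7]
finger_gap: 85.3
grip_force: 6.3
```

```bash
cat >> h.py <<'E'
def look(n):
    d=optics.snapshot("top");g=d["frame"];cv2.imwrite(n,cv2.resize(g[120:320,320:560],(720,600),interpolation=cv2.INTER_CUBIC));s=sense();print(s["tool_pos"],s["tcp_rot"],s["ft_force"])
E
python3 -c "
from h import *
look('pics/c3.png')"
```

```text
[ 512.94549909 -123.66978789   82.6872943 ] [ 179.945878     -0.21170902 -179.95674316] [-10.22935998   2.14877075   6.41698768]
```

View pics/c3.png

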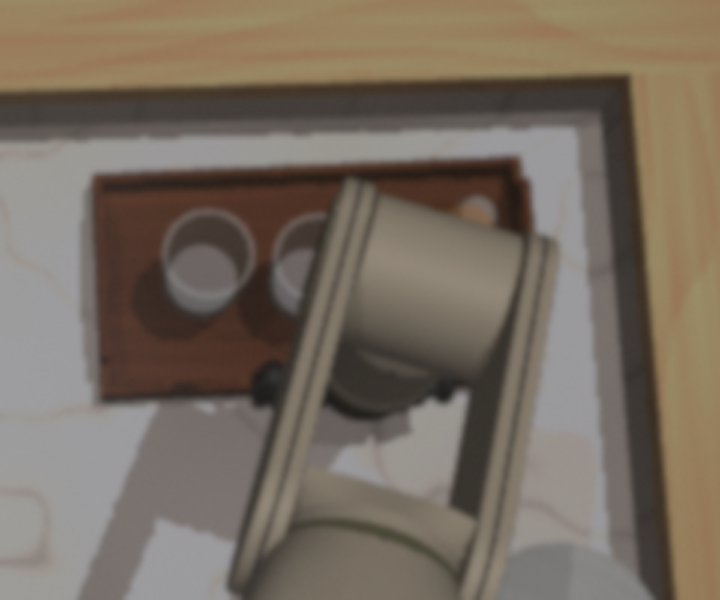

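The tray is nearly parallel to the back ledge, with its back rim around (95,175) to (520,160) in the crop. Everything is standing.

Call:
{"op": "servo_tool", "data": {"plan": [[[0.003,0,0,0,0.0854],[0.005,0,0,0,0.0854],[0.005,0,0,0,0.0854],[0.005,0,0,0,0.0854],[0.005,0,0,0,0.0854],[0.005,0,0,0,0.0854],[0.005,0,0,0,0.0854],[0.005,0,0,0,0.0854],[0.004,0,0,0,0.0854],[0.003,0,0,0,0.0854]]]}}

```text
time: 7.7
tool_pos: [557.6, -123.9, 82.5]
tcp_rot: [180.0, -0.2, -180.0]
ft_force: [-12.1, -0.2, 7.7]
finger_gap: 85.4
grip_force: 5.9
```

Call:
{"op": "servo_tool", "data": {"plan": [[[0.002,0,0,0,0.0854],[0.002,0,0,0,0.0854],[0.002,0,0,0,0.0854]]]}}

```text
time: 8.0
tool_pos: [560.8, -123.9, 82.2]
tcp_rot: [179.9, -0.6, -180.0]
ft_force: [-35.3, 0.2, 27.2]
finger_gap: 85.3
grip_force: 17.8
```

The back is at the ledge (35 N stop at x≈561). I'll back off and go around the front-left, staying low and clear.

Call:
{"op": "servo_tool", "data": {"plan": [[[-0.005,0,0,0,0.0854],[-0.02,0,0,0,0.0854],[-0.03,0,0,0,0.0854],[-0.02,0.01,0.02,0,0.0854],[0,0.03,0.02,0,0.0854],[0,0.045,0,0,0.0854],[0,0.045,0,0,0.0854],[0,0.045,0,0,0.0854],[0,0.045,0,0,0.0854],[0,0.04,0,-4,0.0854]]]}}

```text
time: 9.0
tool_pos: [490.3, 138.2, 123.6]
tcp_rot: [180.0, 0.1, 176.0]
ft_force: [0.9, -0.3, 0.4]
finger_gap: 85.4
grip_force: 0.0
```

Call:
{"op": "servo_tool", "data": {"plan": [[[0,0.03,0,-8.5,0.0854],[0,0,0,-8.5,0.0854],[0,0,0,-8.5,0.0854],[0,0,0,-8.5,0.0854],[0,0,0,-8.5,0.0854],[0,0,0,-8.5,0.0854],[0,0,0,-8.5,0.0854],[0,0,0,-8.5,0.0854],[0,0,0,-8.5,0.0854],[0,0,0,-8.5,0.0854]]]}}

```text
time: 10.0
tool_pos: [490.5, 166.2, 123.3]
tcp_rot: [179.9, -0.0, 90.6]
ft_force: [-0.5, 0.3, 0.0]
finger_gap: 85.3
grip_force: 0.0
```

```bash
python3 -c "
from h import *
look('pics/c4.png')"
```

```text
[490.4594589  166.15907947 123.29331459] [ 1.79923866e+02 -3.05157357e-02  9.00938758e+01] [-0.05349165 -0.20802147 -0.44824308]
```

View pics/c4.png

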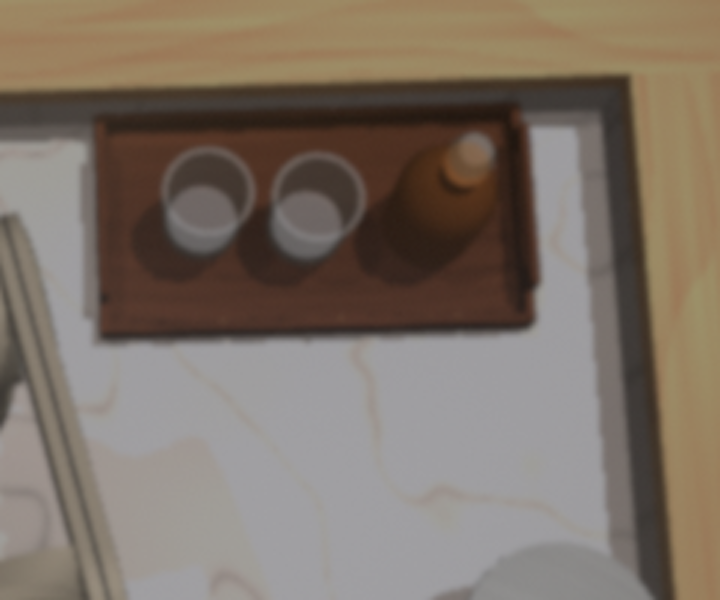

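The tray's back lies along the ledge and the glassware is upright. The left end is at crop (95,118), about y≈66 mm, so the end push is about 76 mm.

Call:
{"op": "servo_tool", "data": {"plan": [[[0.02,0,0,0,0.0854],[0.035,0,0,0,0.0854],[0.035,0,0,0,0.0854],[0.035,0,-0.01,0,0.0854],[0.03,0,-0.01,0,0.0854],[0.015,-0.01,-0.01,0,0.0854],[0,-0.02,-0.01,0,0.0854],[0,-0.02,-0.002,0,0.0854],[0,-0.015,0,0,0.0854],[0,0,0,0,0.0854]]]}}

```text
time: 11.05
tool_pos: [659.5, 98.1, 81.4]
tcp_rot: [180.0, 0.0, 90.9]
ft_force: [-0.8, -0.5, -0.4]
finger_gap: 85.7
grip_force: 0.0
```

Call:
{"op": "servo_tool", "data": {"plan": [[[0,-0.003,0,0,0.0854],[0,-0.003,0,0,0.0854],[0,-0.003,0,0,0.0854],[0,-0.003,0,0,0.0854],[0,-0.003,0,0,0.0854],[0,-0.003,0,0,0.0854],[0,-0.003,0,0,0.0854],[0,-0.003,0,0,0.0854]]]}}

```text
time: 11.85
tool_pos: [659.9, 76.7, 80.8]
tcp_rot: [-180.0, 0.0, 91.0]
ft_force: [0.2, -0.8, 0.3]
finger_gap: 85.5
grip_force: 0.0
```

Call:
{"op": "servo_tool", "data": {"plan": [[[0,-0.001,0,-1,0.0854],[0,-0.002,0,0,0.0854],[0,-0.002,0,0,0.0854],[0,-0.002,0,0,0.0854],[0,-0.002,0,0,0.0854],[0,-0.003,0,0,0.0854],[0,-0.003,0,0,0.0854]]]}}

```text
time: 12.55
tool_pos: [659.8, 63.3, 80.9]
tcp_rot: [-180.0, -0.1, 90.1]
ft_force: [0.1, 7.7, -0.1]
finger_gap: 85.5
grip_force: 3.4
```

Call:
{"op": "servo_tool", "data": {"plan": [[[0,-0.004,0,0,0.0854],[0,-0.005,0,0,0.0854],[0,-0.005,0,0,0.0854],[0,-0.005,0,0,0.0854],[0,-0.005,0,0,0.0854],[0,-0.005,0,0,0.0854],[0,-0.005,0,0,0.0854],[0,-0.005,0,0,0.0854],[0,-0.005,0,0,0.0854],[0,-0.003,0,0,0.0854]]]}}

```text
time: 13.55
tool_pos: [659.9, 16.0, 80.9]
tcp_rot: [-180.0, -0.1, 90.0]
ft_force: [0.0, 6.9, 0.8]
finger_gap: 85.3
grip_force: 3.5
```

Call:
{"op": "servo_tool", "data": {"plan": [[[0,-0.002,0,0,0.0854],[0,-0.002,0,0,0.0854],[0,-0.002,0,0,0.0854],[0,-0.002,0,0,0.0854]]]}}

```text
time: 13.95
tool_pos: [659.8, 8.3, 80.9]
tcp_rot: [-180.0, -0.1, 90.0]
ft_force: [0.3, 7.6, 0.5]
finger_gap: 85.7
grip_force: 3.6
```

Call:
{"op": "servo_tool", "data": {"plan": [[[0,-0.002,0,0,0.0854],[0,-0.002,0,0,0.0854],[0,-0.0015,0,0,0.0854],[0,-0.001,0,0,0.0854]]]}}

```text
time: 14.35
tool_pos: [659.9, 2.9, 80.9]
tcp_rot: [-180.0, -0.2, 90.0]
ft_force: [-0.1, 14.9, 1.4]
finger_gap: 85.7
grip_force: 7.7
```

Call:
{"op": "servo_tool", "data": {"plan": [[[0,-0.001,0,0,0.0854],[0,-0.001,0,0,0.0854],[0,0,0,0,0.0854]]]}}

```text
time: 14.65
tool_pos: [659.9, 2.7, 80.9]
tcp_rot: [180.0, -0.3, 90.1]
ft_force: [0.1, 19.1, 0.6]
finger_gap: 85.4
grip_force: 10.0
```

The right end has stopped against the ledge. I'll retreat left and check.

Call:
{"op": "servo_tool", "data": {"plan": [[[0,0.003,0,0,0.0854],[0,0.01,0,0,0.0854],[0,0.03,0,0,0.0854],[0,0.04,0,0,0.0854],[0,0.04,0.02,0,0.0854],[-0.03,0.03,0.03,0,0.0854],[-0.04,0,0.03,0,0.0854],[-0.04,0,0.03,0,0.0854],[-0.04,0,0,0,0.0854],[0,0,0,0,0.0854]]]}}

```text
time: 15.65
tool_pos: [506.1, 150.5, 188.8]
tcp_rot: [-179.8, 0.0, 90.1]
ft_force: [0.4, -0.5, -0.4]
finger_gap: 85.2
grip_force: 0.0
```

Run:
```python
from h import *
d=optics.snapshot("top");g=d["frame"]
a=cv2.resize(g[125:265,370:550],(540,420),interpolation=cv2.INTER_CUBIC)
s=optics.snapshot("scene")["frame"][110:330,70:330]
cv2.imwrite("pics/c5.png",cv2.convertScaleAbs(np.hstack([a,cv2.resize(s,(260,420))]),alpha=1.5))
T=np.array(d["cam_to_world"]);Ti=np.linalg.inv(T)
for p in [(751.5,-10,30),(751.5,-350,30),(571.5,-350,30),(571.5,-10,30),(571.5,-10,0),(571.5,-350,0)]:
    q=Ti[:3,:3]@p+Ti[:3,3];u=d["fx"]*q[0]/q[2]+d["cx"],d["fy"]*q[1]/q[2]+d["cy"]
    print(p,((u[0]-370)*3,(u[1]-125)*3))
```

```text
(751.5, -10, 30) (np.float64(34.57949249969221), np.float64(89.66473358059801))
(751.5, -350, 30) (np.float64(463.41929989334744), np.float64(78.17888130232706))
(571.5, -350, 30) (np.float64(481.8377691024077), np.float64(298.85070030777445))
(571.5, -10, 30) (np.float64(42.58945552739482), np.float64(309.3117410582602))
(571.5, -10, 0) (np.float64(40.29404524656496), np.float64(317.7851407753376))
(571.5, -350, 0) (np.float64(470.7621573327481), np.float64(307.58212688820703))
```

View pics/c5.png

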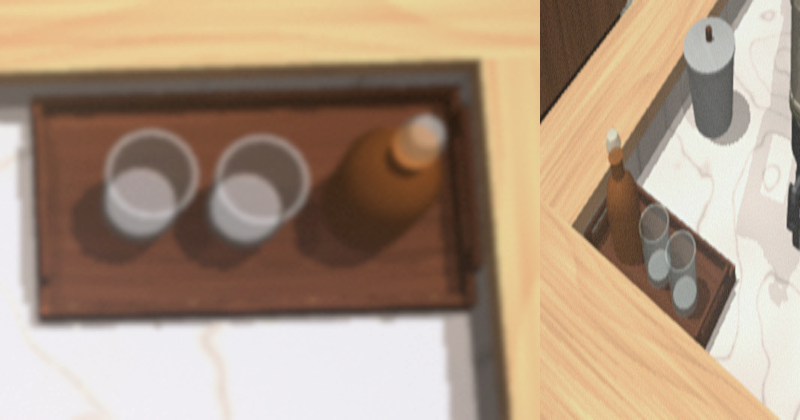

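The tray is in the corner and all is upright. The front edge, (38,322) to (475,305), slopes slightly more than expected, so I'll measure that.

Run:
```python
from h import *
d=optics.snapshot("top");g=d["frame"].astype(float).mean(2)
G=cv2.GaussianBlur(g,(3,3),0)
pts=[]
for u in range(390,520,2):
    c=G[210:250,u]; gr=np.diff(c); i=gr.argmax(); 
    y0,y1,y2=gr[i-1:i+2]; pts.append((u,210+i+.5+.5*(y0-y2)/(y0-2*y1+y2)))
p,v=fit(cast(d,pts,0));print("front",p,np.degrees(np.arctan(v[0]/v[1])), "x at y=-10,-350:",[p[0]+v[0]/v[1]*(y-p[1]) for y in(-10,-350)])
print(cast(d,pts,0)[::8,:2].round(1).tolist())
pts=[]
for w in range(165,225,2):
    c=G[w,370:395]; gr=np.diff(c); i=gr.argmin(); pts.append((370+i+.5,w))
p,v=fit(cast(d,pts,15));print("left",p,np.degrees(np.arctan(v[1]/v[0])))
```

```text
front [ 566.7762 -192.8753] -0.15697573 x at y=-10,-350: [np.float32(566.27515), np.float32(567.20667)]
[[566.1, -25.4], [566.2, -63.5], [565.9, -101.5], [566.6, -139.5], [566.8, -177.4], [566.6, -215.3], [567.3, -253.2], [566.8, -290.9], [568.4, -328.7]]
left [673.3883     -5.4387927] 0.1451291
```

The tray is parallel to within 0.16°, though the front reads a few mm short of the ledge, which is near the measuring error. I'll re-press the front to be sure it is flush.

Call:
{"op": "servo_tool", "data": {"plan": [[[-0.01,-0.03,-0.01,8.5,0.0854],[0,-0.035,-0.01,8.5,0.0854],[0,-0.035,-0.01,8.5,0.0854],[0,-0.035,-0.01,8.5,0.0854],[0,-0.035,-0.01,8.5,0.0854],[0,-0.035,-0.01,8.5,0.0854],[0,-0.035,-0.01,8.5,0.0854],[0,-0.035,-0.01,8.5,0.0854],[0,-0.035,-0.01,8.5,0.0854],[0,-0.035,-0.01,8.5,0.0854]]]}}

```text
time: 16.8
tool_pos: [502.0, -197.3, 89.3]
tcp_rot: [-180.0, 0.0, 175.3]
ft_force: [0.2, -0.7, -0.2]
finger_gap: 85.2
grip_force: 0.0
```

Call:
{"op": "servo_tool", "data": {"plan": [[[0.01,0,-0.004,4.9,0.0854],[0.02,0,0,0,0.0854],[0.01,0,0,0,0.0854],[0,0,0,0,0.0854]]]}}

```text
time: 17.2
tool_pos: [542.8, -195.3, 85.8]
tcp_rot: [-180.0, 0.1, 179.9]
ft_force: [0.8, -0.4, 0.2]
finger_gap: 85.4
grip_force: 0.0
```

Call:
{"op": "servo_tool", "data": {"plan": [[[0.003,0,-0.002,0,0.0854],[0.003,0,0,0,0.0854],[0.002,0,0,0,0.0854],[0.002,0,0,0,0.0854],[0.002,0,0,0,0.0854]]]}}

```text
time: 17.7
tool_pos: [553.1, -194.7, 83.9]
tcp_rot: [-180.0, 0.0, 179.9]
ft_force: [-0.0, -0.4, 0.5]
finger_gap: 85.6
grip_force: 0.0
```

Call:
{"op": "servo_tool", "data": {"plan": [[[0.001,0,0,0,0.0854],[0.001,0,0,0,0.0854],[0.001,0,0,0,0.0854]]]}}

```text
time: 18.0
tool_pos: [556.1, -194.7, 83.8]
tcp_rot: [-180.0, 0.0, 179.9]
ft_force: [0.5, -0.5, 0.1]
finger_gap: 86.0
grip_force: 0.0
```

Call:
{"op": "servo_tool", "data": {"plan": [[[0.001,0,0,0,0.0854],[0.001,0,0,0,0.0854],[0.001,0,0,0,0.0854],[0.001,0,0,0,0.0854]]]}}

```text
time: 18.4
tool_pos: [559.8, -194.7, 83.7]
tcp_rot: [180.0, -0.0, 179.9]
ft_force: [-3.4, -0.5, 1.9]
finger_gap: 85.3
grip_force: 2.2
```

Call:
{"op": "servo_tool", "data": {"plan": [[[0.0005,0,0,0,0.0854],[0.0005,0,0,0,0.0854]]]}}

```text
time: 18.6
tool_pos: [560.0, -194.7, 83.5]
tcp_rot: [180.0, -0.2, 179.9]
ft_force: [-9.0, -1.0, 5.8]
finger_gap: 85.6
grip_force: 4.5
```

Call:
{"op": "servo_tool", "data": {"plan": [[[0.0005,0,0,0,0.0854],[0.0005,0,0,0,0.0854],[0.0005,0,0,0,0.0854],[0,0,0,0,0.0854]]]}}

```text
time: 19.0
tool_pos: [560.4, -194.7, 83.4]
tcp_rot: [180.0, -0.3, 179.9]
ft_force: [-14.5, 0.8, 10.0]
finger_gap: 85.5
grip_force: 7.2
```

The force climbs past sliding level with no movement, so the back is flush. I'll retreat clear, then check once more.

Call:
{"op": "servo_tool", "data": {"plan": [[[-0.002,0,0,0,0.0854],[-0.01,0,0,0,0.0854],[-0.03,0,0,0,0.0854],[-0.03,0.02,0.01,0,0.0854],[0,0.04,0.03,0,0.0854],[0,0.04,0.04,0,0.0854],[0,0.04,0.04,0,0.0854],[0,0.04,0.04,0,0.0854],[0,0.04,0.03,0,0.0854],[0,0.04,0,0,0.0854]]]}}

```text
time: 20.0
tool_pos: [492.5, 52.7, 265.6]
tcp_rot: [180.0, 0.6, 179.9]
ft_force: [0.9, 0.9, -0.5]
finger_gap: 85.3
grip_force: 0.0
```

Call:
{"op": "servo_tool", "data": {"plan": [[[0,0.04,0,0,0.0854],[0,0.04,0,0,0.0854],[0,0.02,0,0,0.0854],[0,0,0,0,0.0854]]]}}

```text
time: 20.4
tool_pos: [490.0, 153.7, 259.8]
tcp_rot: [179.9, 0.0, -179.9]
ft_force: [-0.2, 0.4, -0.5]
finger_gap: 85.6
grip_force: 0.0
```

Run:
```python
from h import *
d=optics.snapshot("scene");cv2.imwrite("pics/s9.png",cv2.convertScaleAbs(d["frame"],alpha=1.4))
d=optics.snapshot("top");g=d["frame"].astype(float).mean(2)
G=cv2.GaussianBlur(g,(3,3),0)
pts=[(u,210.5+np.diff(G[210:250,u]).argmax()) for u in range(390,520,2)]
p,v=fit(cast(d,pts,0));print("front",p,np.degrees(np.arctan(v[0]/v[1])))
pts=[(370.5+np.diff(G[w,370:395]).argmin(),w) for w in range(165,225,2)]
print("left",fit(cast(d,pts,15)))
```

```text
front [ 566.83545 -175.7857 ] -0.1898221
left (array([673.3883   ,  -5.4387927], dtype=float32), array([0.9999968 , 0.00253298], dtype=float32))
```

View pics/s9.png

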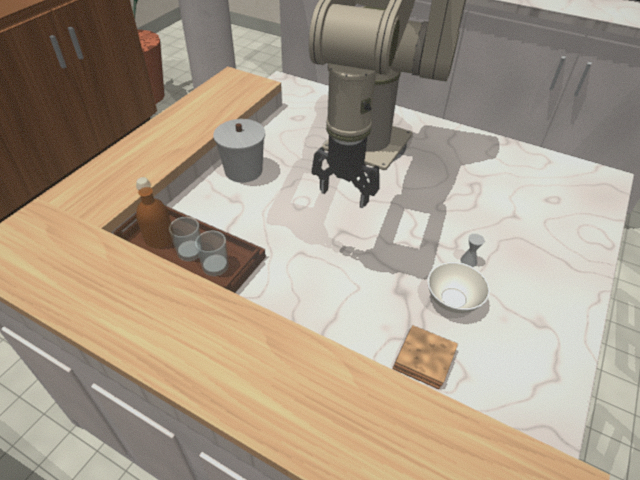

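The tray sits in the corner with the decanter and tumblers upright at about (150,225), (185,240) and (212,255). The bystanders are unmoved and the hand is clear.

```bash
python3 -c "
from bench import r
print(r.hand_in())"
```

```text
the job is handed in; nothing more can be done
None
```

I pushed the tray into the corner and handed the job in at about 20 s: both pushes ended in a firm stop against the ledge, the glassware is upright, the other things look unmoved, and the hand is clear. In the camera measurement the tray reads 4 to 5 mm short of both faces, which I put down to measuring bias.

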